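# Dip the sump tank with its gauge rod

### The arm

A 6-joint arm with a two-finger parallel gripper is mounted at the origin on a cart in front of the work surface, level with it; the furniture and walls round the work are solid. World frame = base frame: x ahead of the robot, y to its left, z up, the work surface at z = 0. Lengths are in m, angles in degrees, forces in N, time in s.
With the tool pointing down it reaches from about 0.375 to 0.9 m from the base axis. Payload 3.1 kg.
Tool frame: the origin (TCP) lies on the centre line of the jaws, within the pads' length; the fingertips stand 17 mm ahead of it and the grasp point (between the pads) lies 2 mm behind it; z points along the fingers, y is the line along which they close (so a half turn about z gives the same grasp; the last joint's range is limited). The gripper opens to 87 mm and grips with 3 to 60 N. Pads are 19 mm wide; open, the fingers measure 117 mm over their backs; the gripper's body (75 mm by 190 mm) begins 51 mm behind the grasp point.
Start: joints at [-77.664, 30.224, 82.088, -0, 67.689, -10.227], TCP at [0.24, -0.577, 0.24] pointing down, gripper open.
Joint ranges: [-176.69, 176.69], [-43.24, 126.21], [12.49, 139.97], [-82, 262], [0, 151.66], [-163.58, 163.58]. Speed limits (degrees/s): [159.86, 159.86, 180, 180, 180, 180].

### API

Orientations are given as a 3x3 rotation matrix whose columns are the frame's x, y, z axes.
In Python, from rig import bot, imaging, finder gives the robot as it stands. The module is installed in compiled form; this text tells all that it offers.
- The arm moves only by the tool play_rows, never from a script. Its argument "motion" is a list that holds one entry, the list of rows, each a list of 6 numbers: the shift along the tool's x, y, z in m, then the turn, a rotation vector about the tool's x, y, z in degrees. In form: [[[dx, dy, dz, wx, wy, wz], ...]]. A call has 1 to 8 rows; each row is the pose to reach, as a shift and turn from the pose commanded when the call began, along the tool's axes at that moment; what a row does not reach only later rows make up. A row lasts 1/12 s, in which the tool goes at most 41.7 mm and 7.16 degrees, less where a joint would pass 70% of its speed; a pose out of reach is approached as far as the arm can. A call with a gripper value outside its range is refused whole. "fingers" is the finger opening in m, from 0 to 0.087, set as the call begins (left out, the last holds). The fingers move at their own pace and stop on an object; the grip force is fixed at half the most. Time passes only in rows, so rows that repeat a pose let the fingers close. It gives the time, the measured TCP pose, the force, the opening and the grip force at its end, in the units of the state.
- bot.read_state(): the state, without advancing time (a new reading comes with each control period).
- imaging.capture(name): name is "scene" or "side" or "wrist"; returns a dict with "frame" (384x512x3 uint8, red, green, blue), "camera_matrix" (3x3 intrinsics, pixels), "R" (3x3) and "t" (3): a world point X has camera coordinates R X + t. Camera axes: x right, y down, z forward; pixel columns grow to the right and rows downward; lengths in m; the calibration is good to about 2 mm. A picture is of the moment at which its call begins. There is no depth.
- bot.hand_in(): hands the job in; it is judged then, once.
Trained networks look in the newest picture that a camera, given by its name, has taken for a name from the list of things; names that differ only in an ending like _2 or _b are one class to them, and where a whole thing is asked for, a point or a joint stands for the part that bears it (a point fixed in the world has none). Each returns a list of dicts, best first, with "confidence" (0 to 1); they miss things now and then, are a little off and sometimes report something else, mostly with a low value. They report only what shows in the picture. A call takes as long as a camera call. They do not tell look-alikes from the thing itself.
- finder.recognise(camera, name): "at" ([x, y, z] in m, in world coordinates, good to about 4 mm: the middle of the surface that is visible of it).
- finder.outline_of(camera, name): "pixels" (384x512 bool, what is visible of it).
The state is a dict: "time_s": time; "joint_positions": joint angles; "qvel": joint speeds; "tau": joint torques, N m; "position": TCP position; "tcp_rot": TCP orientation; "force": force on the tool from outside, world axes, zero at the start; "moment": the same for the moment, N m; "opening": opening from 0.0 (shut) to 1.0 (fully open); "grasp_force": force on a finger pad.
Only numpy, scipy, OpenCV 4.12 (cv2) and the standard library are available. Lean on these libraries where they do the work, as an engineer would, in place of code of your own. Each camera call takes 0.05 s, during which the arm holds its last target. There are 200 camera calls.

### The job

Take the loose cap off the mouth of the tank's sloping dip tube and leave it in the metal tray. Then take the gauge rod from its cradle, push it down the dip tube until its collar stops on the tube's mouth, and draw it out again. Finish still holding the rod, level and still, with the tip over the tray at least 10 cm above the counter, so that it can be read; do not put the rod down or let it go, and leave the other things on the counter where they are.

Things in the scene. Friction and masses are not known exactly. Their poses are not given: they have to be found in the camera images.
- tank: grey box-shaped sump tank, 124 x 184 x 114 mm (x, y, z), fixed on the counter; origin under its centre, z up. The steel dip tube comes out of its +y side wall and slopes upward along +y at 45 degrees in the plane x = 0; mouth centre at (0, 0.178, 0.158) m.
- dip_tube: the tank's steel guide tube, outer diameter 30 mm, bore 20 mm, 125 mm long, fixed. Origin in the centre of its mouth; z points out of the mouth along the tube's axis, 45 degrees up; x level across it. The bore is open to 125 mm below the mouth.
- cap: loose round aluminium cap over the tube's mouth, no catch, about 60 g; comes off along the tube's axis. Outer diameter 40 mm, inner 34, skirt 20 mm deep. Origin on the underside of its 4 mm top plate (on the mouth), z out along its axis. Round grip knob, 16 mm diameter, from z = 4 to 34 mm. Standing on its skirt, the origin is 20 mm up.
- gauge_rod: steel gauge rod, about 120 g, lying level in the cradle. Axis y, tip at -y; origin on the axis in the collar's stop face. Rod 10 mm diameter, tip at y = -112 mm (last 8 mm tapered); square collar 36 x 36 mm, y = 0 to 11 mm; black handle: flat tab, y = 40 to 86 mm, 10 mm thick (x), 28 mm high (z). Balances near the collar.
- rod_tip (a point): the end of the rod's tip, on its axis, 112 mm in front of the collar's stop face.
- rod_handle (a point): centre of the flat handle, 63 mm behind the collar's stop face.
- cradle: grey plastic cradle of the rod, base 56 x 130 mm, two notched posts up to 70 mm high, fixed. Origin on the counter under the collar's stop face; y along the rod, tip at -y. The rod's axis lies 66 mm up; its handle sticks out free beyond the base, which ends at y = 18 mm. The rod lifts straight up 30 mm to clear the posts.
- tray: shallow metal instrument tray, 136 x 206 x 18 mm (x, y, z), fixed; origin under its centre; inner floor about 2 mm up.
- dropper_bottle: bystander: amber dropper bottle, 36 mm across, 97 mm high; origin under its centre.
- beaker: bystander: small clear beaker, 55 mm across, 68 mm high; origin under its centre.
- reagent: bystander: amber reagent bottle, 62 mm across, 130 mm high; origin under its centre.
- wash: bystander: white wash bottle with a bent spout, 62 mm across, 184 mm high; origin under its centre.
- clock_timer: bystander: white desk timer, 70 x 62 x 15 mm; origin under its centre.
There are look-alikes about, which are no part of the job. Leave any green look-alike of the cap alone.

How it is judged:
By the outcome, as a careful person would: the job done as asked, in the order asked, and still so for the second after the job is handed in, while the arm keeps its last pose, push and grip.
It also fails if it takes over 58 s, if anything falls off the work surface, if the arm or the gripper's body presses on something with over 40 N, if the wrist force passes 120 N, or if a joint passes its speed limit or range.

## Working session

There is one attempt and no reset: what is moved stays moved. The work goes in short steps, Python scripts to look and compute and a tool call to move; the robot and the scene stay as the last step left them, time stands still between calls to the robot, and variables do not carry over. Pictures are saved under pics/ and viewed, at most 10 in all, crops included, and the job is handed in when it is done.

Besides the shell and the picture viewer there is one more tool, called after ">>>" in YAML: its name, and indented under it one key for each argument. play_rows: Moves the arm, as the interface text tells. Its arguments: {"type":"object","properties":{"motion":{"type":"array"},"fingers":{"type":"number"}},"required":["motion"]}

```bash
mkdir -p pics; cat > h.py <<'E'
import numpy as np,cv2
from rig import bot,imaging,finder
np.set_printoptions(precision=4,suppress=True)
E
python3 - <<'E'
from h import *
s=bot.read_state();print(s)
for c in ["scene","side"]:
    d=imaging.capture(c);cv2.imwrite(f"pics/{c}0.png",cv2.resize(d["frame"][:,:,::-1],(800,600)))
    print(c,d["camera_matrix"].tolist(),d["R"].round(4).tolist(),d["t"].round(4).tolist())
    for n in ["tank","dip_tube","cap","gauge_rod","rod_tip","rod_handle","cradle","tray","dropper_bottle","beaker","reagent","wash","clock_timer"]:
        print(n,[(np.round(r["at"],3).tolist(),round(r["confidence"],2)) for r in finder.recognise(c,n)])
E
```

```text
{'time_s': 0.0, 'joint_positions': array([-77.6639,  30.2786,  82.1556,   0.0006,  67.6887, -10.2258]), 'qvel': array([ 0.0453,  0.1046,  0.0087, -0.023 ,  0.0466,  0.0509]), 'tau': array([ -0.0001, -44.0038, -17.6595,   0.0634,   0.0583,  -0.0002]), 'position': array([ 0.2397, -0.5765,  0.2386]), 'tcp_rot': array([[ 0.9235,  0.3837, -0.0004],
       [ 0.3837, -0.9235,  0.0021],
       [ 0.0004, -0.0021, -1.    ]]), 'force': array([ 0.4154,  0.5675, -0.1951]), 'moment': array([-0.0505, -0.0386, -0.0234]), 'grasp_force': 0.0, 'opening': 1.0015841686091955}
scene [[392.4326287451897, 0.0, 263.70954111530307], [0.0, 392.4326287451897, 197.31249318089795], [0.0, 0.0, 1.0]] [[0.8059, -0.5921, 0.0055], [-0.2926, -0.4063, -0.8656], [0.5148, 0.696, -0.5007]] [-0.4396, 0.1911, 1.2829]
tank [([0.585, -0.354, 0.113], 0.83), ([0.408, 0.003, 0.005], 0.29)]
dip_tube [([0.547, -0.158, 0.141], 0.6)]
cap []
gauge_rod [([0.59, 0.23, 0.071], 0.72)]
rod_tip [([0.589, 0.228, 0.066], 0.47)]
rod_handle [([0.59, 0.227, 0.068], 0.45)]
cradle [([0.59, 0.177, 0.007], 0.76)]
tray [([0.408, 0.002, 0.004], 0.89),
[... 383 characters left out ...]
 [[-0.9195, -0.3928, -0.015], [-0.2531, 0.6207, -0.742], [0.3008, -0.6785, -0.6702]] [0.3965, 0.2476, 1.0768]
tank [([0.559, -0.26, 0.111], 0.97)]
dip_tube [([0.407, -0.001, -0.002], 0.62)]
cap []
gauge_rod [([0.454, 0.216, 0.041], 0.61), ([0.591, 0.236, 0.072], 0.59)]
rod_tip [([0.591, 0.237, 0.071], 0.83), ([0.55, -0.195, 0.085], 0.3)]
rod_handle [([0.589, 0.238, 0.076], 0.72)]
cradle [([0.592, 0.18, 0.011], 0.7)]
tray [([0.405, -0.003, -0.003], 0.59)]
dropper_bottle [([0.425, 0.299, 0.053], 0.83), ([0.409, 0.002, -0.002], 0.3)]
beaker [([0.452, 0.217, 0.039], 0.71)]
reagent [([0.384, -0.357, 0.077], 0.9), ([0.552, -0.194, 0.082], 0.52)]
wash []
clock_timer [([0.339, -0.246, 0.013], 0.54)]
```

View pics/scene0.png

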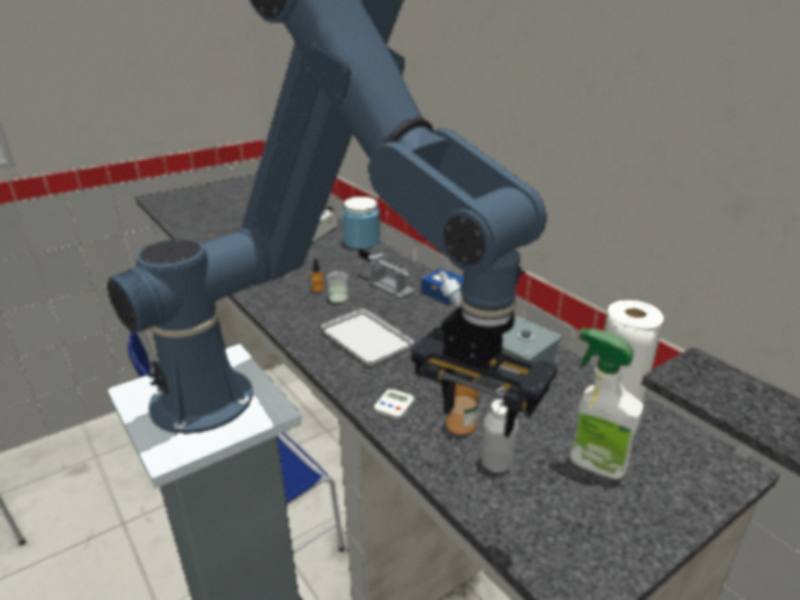

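View pics/side0.png

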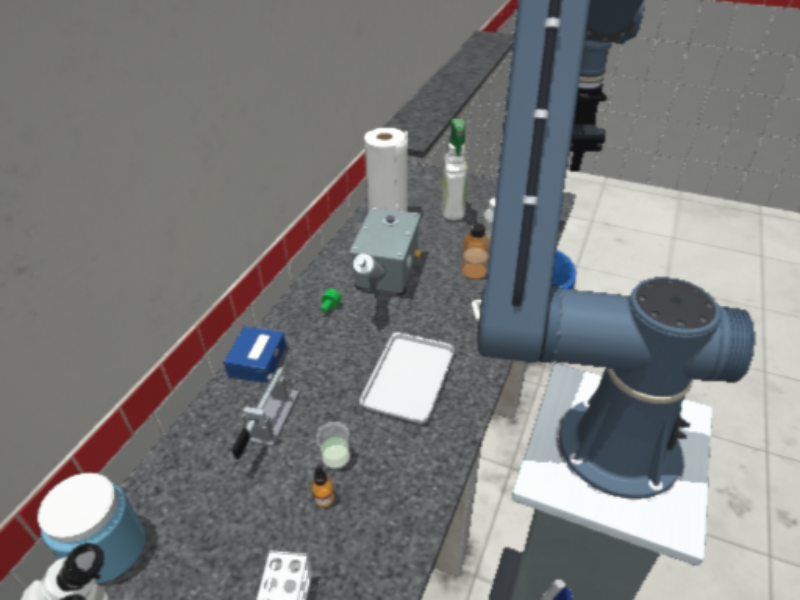

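The side view shows the tank at (388,250), with the grey cap on the tube mouth at (363,265). The green look-alike lies on the counter at (330,300). The rod in its cradle is at (265,410) with the handle toward +y, and the tray is at (408,377). The scene view is mostly blocked by the arm. I'll move the wrist camera to look down the tube.

```bash
cat >> h.py <<'E'
from scipy.spatial.transform import Rotation as Ro
def tilt(deg,yaw=0):
    # tool y = world x (yawed), tool z tilted by deg toward -y from straight down
    a=np.radians(deg);z=np.array([0,-np.sin(a),-np.cos(a)]);y=np.array([1.,0,0])
    return Ro.from_euler('z',yaw,degrees=True).as_matrix()@np.c_[np.cross(y,z),y,z]
def row(p,R):
    s=bot.read_state();T=s["tcp_rot"]
    d=T.T@(np.array(p)-s["position"]);w=Ro.from_matrix(T.T@R).as_rotvec(degrees=True)
    print("row",d.round(4).tolist(),w.round(2).tolist(),"t",s["time_s"])
def st():
    s=bot.read_state();print({k:np.round(s[k],3).tolist() for k in ["time_s","position","joint_positions","force","opening","grasp_force"]})
E
python3 -c "
from h import *
row([.55,.02,.38],tilt(45))"
```

```text
row [0.5155, -0.4324, -0.1404] [-26.42, -39.58, -63.77] t 1.4
```

>>> play_rows:
  motion:
    - [[0.03,-0.03,-0.04,-3,-4,-6],[0.06,-0.06,-0.07,-5,-8,-12],[0.1,-0.08,-0.1,-7,-10,-16],[0.13,-0.11,-0.12,-9,-13,-21],[0.16,-0.14,-0.13,-11,-16,-26],[0.19,-0.16,-0.14,-13,-19,-31],[0.22,-0.19,-0.14,-15,-22,-36],[0.25,-0.22,-0.14,-17,-25,-41]]

```text
time_s: 2.07
position: [0.3717, -0.3128, 0.3788]
tcp_rot: [[0.402, 0.91, -0.1], [0.778, -0.397, -0.487], [-0.484, 0.118, -0.867]]
force: [1.2, 1.0, 0.3]
opening: 0.999
grasp_force: 0.0
```

```bash
python3 -c "
from h import *
st();row([.55,.02,.38],tilt(45))"
```

```text
{'time_s': 2.067, 'position': [0.372, -0.313, 0.379], 'joint_positions': [-38.003, 8.101, 99.516, -30.407, 61.753, -0.538], 'force': [1.21, 1.044, 0.333], 'opening': 0.999, 'grasp_force': 0.0}
row [0.3299, 0.0304, -0.1811] [-8.88, -14.23, -22.86] t 2.0667
```

>>> play_rows:
  motion:
    - [[0.04,0.004,-0.02,-2,-2,-4],[0.07,0.007,-0.04,-3,-4,-7],[0.11,0.01,-0.06,-4,-6,-10],[0.14,0.013,-0.08,-5,-8,-13],[0.18,0.016,-0.1,-6,-10,-16],[0.22,0.02,-0.12,-7,-12,-19],[0.26,0.024,-0.14,-8,-13,-21],[0.295,0.027,-0.16,-8.9,-14.2,-22.9]]

```text
time_s: 2.73
position: [0.5273, -0.0227, 0.3767]
tcp_rot: [[-0.002, 1.0, -0.003], [0.711, -0.0, -0.703], [-0.703, -0.004, -0.711]]
force: [2.0, -1.2, 0.5]
opening: 1.0
grasp_force: 0.0
```

```bash
python3 - <<'E'
from h import *
st()
for c in ["wrist","side"]:
    d=imaging.capture(c);np.savez(f"{c}1.npz",**d)
    cv2.imwrite(f"pics/{c}1.png",cv2.resize(d["frame"][:,:,::-1],(800,600)))
    for n in ["tank","dip_tube","cap"]:
        print(c,n,[(np.round(r["at"],3).tolist(),round(r["confidence"],2)) for r in finder.recognise(c,n)])
E
```

```text
{'time_s': 2.733, 'position': [0.527, -0.023, 0.377], 'joint_positions': [7.368, 21.595, 88.066, -44.858, 81.295, 18.9], 'force': [1.98, -1.19, 0.488], 'opening': 1.0, 'grasp_force': 0.0}
wrist tank [([0.584, -0.24, 0.117], 0.98)]
wrist dip_tube []
wrist cap [([0.648, -0.129, 0.034], 0.93), ([0.553, -0.123, 0.163], 0.62)]
side tank [([0.56, -0.253, 0.114], 0.67)]
side dip_tube [([0.426, 0.299, 0.049], 0.64), ([0.554, -0.194, 0.085], 0.44)]
side cap [([0.548, -0.121, 0.161], 0.6), ([0.644, -0.133, 0.025], 0.52)]
```

View pics/wrist1.png

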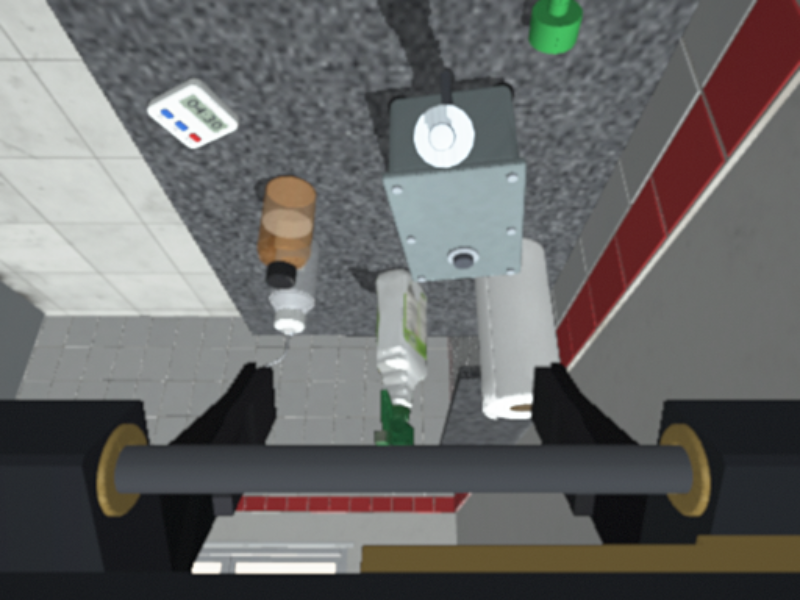

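The wrist view shows the grey metal cap on the tank's tube at (443,136). The green look-alike is loose on the counter at (555,25). The metal cap is the one meant: it is on the tube mouth and it isn't green. I'll confirm in a crop.

```bash
python3 - <<'E'
from h import *
d=np.load("wrist1.npz");f=d["frame"][:,:,::-1]
s=np.load("side1.npz")["frame"][:,:,::-1]
a=cv2.resize(f[45:195,235:385],(600,600),interpolation=cv2.INTER_CUBIC)   # x4
b=cv2.resize(s[125:225,205:255],(200,400),interpolation=cv2.INTER_CUBIC) # x4
o=np.zeros((600,800,3),np.uint8);o[:,:600]=a;o[:400,600:]=b
cv2.imwrite("pics/crop1.png",o)
E
```

```text
(no output)
```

View pics/crop1.png

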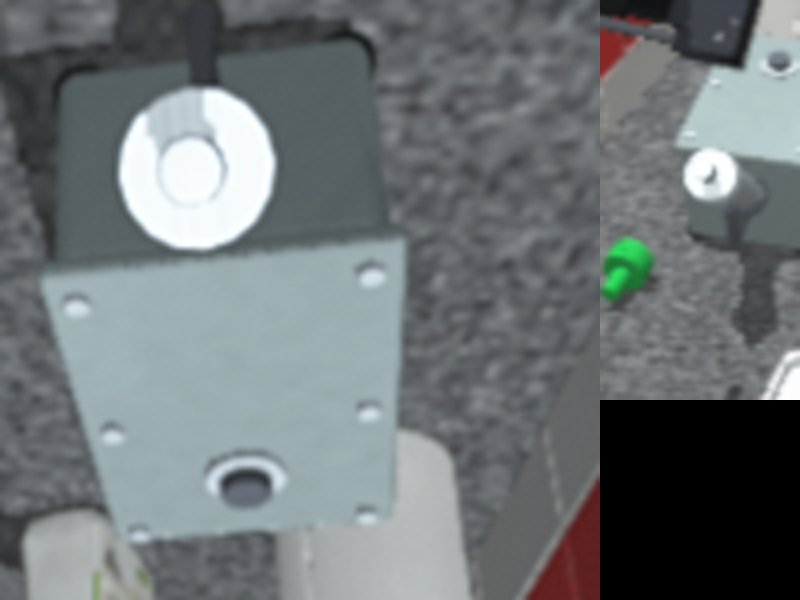

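The crop confirms it: a bare metal cap with a round knob at crop (195,170), sitting on the tube in front of the tank wall. The green one is separate.

```bash
python3 - <<'E'
from h import *
from scipy.optimize import least_squares
W=np.load("wrist1.npz");S=np.load("side1.npz")
m=np.array([0,.178,.158]);ax=np.array([0,1,1])/2**.5
obs=[(W,(-.062,.092,.114),(44,273),0),(W,(.062,.092,.114),(405,237),0),(W,(-.062,-.092,.114),(122,542),0),(W,(.062,-.092,.114),(393,522),0),
(W,m+.004*ax,(197,167),0),(W,m+.034*ax,(191,171),0),(S,m+.004*ax,(711,174),1),(S,(.062,.092,.114),(678,147),1)]
def px(c,X):
    q=c["camera_matrix"]@(c["R"]@X+c["t"]);return q[:2]/q[2]
def f(v):
    R=Ro.from_euler('z',v[2]).as_matrix();r=[]
    for c,P,(u,w),k in obs:
        o=np.array([(u-600)/4+205,w/4+125]) if k else np.array([u/4+235,w/4+45])
        r.append(px(c,R@np.array(P)+[v[0],v[1],0])-o)
    return np.concatenate(r)
r=least_squares(f,[.56,-.3,0],loss="soft_l1");v=r.x
print(v[:2],np.degrees(v[2]));print(r.fun if 0 else f(v).reshape(-1,2))
R=Ro.from_euler('z',v[2]).as_matrix();M=R@m+[v[0],v[1],0];A=R@ax;print("mouth",M,"axis",A)
yaw=np.degrees(v[2])
row(M+.12*A,tilt(45,yaw))
E
```

```text
[ 0.5831 -0.302 ] 9.63415434222487
[[-1.9467  1.1175]
 [ 1.1638 -0.1642]
 [-1.0283 -0.2655]
 [ 0.3701 -0.7772]
 [-0.0458  0.4619]
 [-0.0656 -0.0564]
 [-0.4906  0.0367]
 [-1.9142 -0.4206]]
mouth [ 0.5533 -0.1265  0.158 ] axis [-0.1183  0.6971  0.7071]
row [0.083, 0.0136, 0.107] [-7.14, -0.35, -6.94] t 3.1333
```

>>> play_rows:
  motion:
    - [[0.02,0.004,0.03,-2,0,-2],[0.04,0.007,0.06,-4,0,-4],[0.06,0.01,0.085,-6,-0.3,-6],[0.08,0.013,0.105,-7.1,-0.3,-6.9],[0.083,0.0136,0.107,-7.1,-0.3,-6.9],[0.083,0.0136,0.107,-7.1,-0.3,-6.9]]

```text
time_s: 3.63
position: [0.5388, -0.0428, 0.2417]
tcp_rot: [[-0.12, 0.986, 0.115], [0.697, 0.166, -0.697], [-0.707, -0.004, -0.708]]
force: [-0.1, -0.3, 0.7]
opening: 1.003
grasp_force: 0.0
```

```bash
python3 - <<'E'
from h import *
st()
d=imaging.capture("wrist");np.savez("wrist2.npz",**d)
M=np.array([0.5533,-0.1265,0.158]);A=np.array([-0.1183,.6971,.7071])
K,R,t=d["camera_matrix"],d["R"],d["t"]
f=d["frame"][:,:,::-1].copy();f=cv2.resize(f,(800,600));k=800/512
for h,r in((.004,.02),(.034,.008)):
    e1=np.cross(A,[0,0,1]);e1/=np.linalg.norm(e1);e2=np.cross(A,e1)
    th=np.linspace(0,6.28,80);P=M+h*A+r*(np.outer(np.cos(th),e1)+np.outer(np.sin(th),e2))
    q=(P@R.T+t)@K.T;q=q[:,:2]/q[:,2:]*k
    cv2.polylines(f,[q.astype(int)],True,(0,0,255),1);print(q.mean(0))
cv2.imwrite("pics/wrist2.png",f)
row(M+.023*A,tilt(45,9.63))
E
```

```text
{'time_s': 3.633, 'position': [0.539, -0.043, 0.242], 'joint_positions': [5.288, 29.701, 100.289, -54.107, 60.456, 28.246], 'force': [-0.111, -0.301, 0.734], 'opening': 1.003, 'grasp_force': 0.0}
[406.2323 303.2021]
[406.0722 323.7681]
row [0.0002, -0.001, 0.0975] [-0.02, -0.0, -0.02] t 3.6833
```

View pics/wrist2.png

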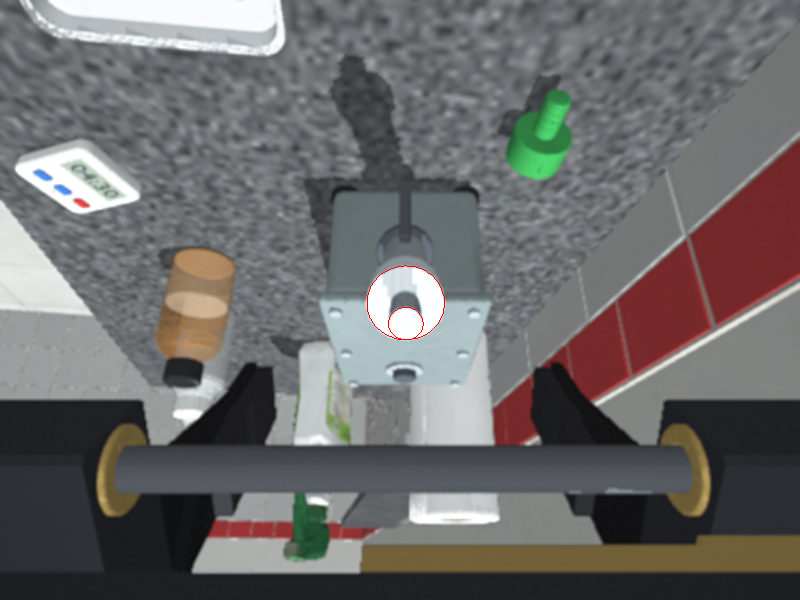

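The projected cap and knob outlines land exactly on the cap at (406,303) and (406,324), so I'll approach and grip the knob.

>>> play_rows:
  motion:
    - [[0,-0.001,0.035,0,0,0],[0,-0.001,0.07,0,0,0],[0,-0.001,0.09,0,0,0],[0,-0.001,0.097,0,0,0],[0,-0.001,0.097,0,0,0]]

```text
time_s: 4.1
position: [0.5513, -0.1105, 0.1748]
tcp_rot: [[-0.116, 0.986, 0.119], [0.697, 0.166, -0.697], [-0.707, 0.002, -0.707]]
force: [-0.5, 0.5, 1.0]
opening: 1.005
grasp_force: 0.0
```

>>> play_rows:
  motion:
    - [[0,0,0,0,0,0],[0,0,0,0,0,0],[0,0,0,0,0,0],[0,0,0,0,0,0],[0,0,0,0,0,0],[0,0,0,0,0,0],[0,0,0,0,0,0]]
  fingers: 0.0

```text
time_s: 4.68
position: [0.5506, -0.1088, 0.174]
tcp_rot: [[-0.12, 0.986, 0.12], [0.698, 0.169, -0.696], [-0.706, 0.0, -0.708]]
force: [-0.5, -0.8, -0.0]
opening: 0.551
grasp_force: 0.0
```

>>> play_rows:
  motion:
    - [[0,0,0,0,0,0],[0,0,0,0,0,0],[0,0,0,0,0,0],[0,0,0,0,0,0],[0,0,0,0,0,0],[0,0,0,0,0,0],[0,0,0,0,0,0],[0,0,0,0,0,0]]
  fingers: 0.0

```text
time_s: 5.35
position: [0.5505, -0.1091, 0.1738]
tcp_rot: [[-0.12, 0.986, 0.119], [0.698, 0.169, -0.696], [-0.706, 0.0, -0.708]]
force: [0.6, -0.5, -1.1]
opening: 0.175
grasp_force: 30.0
```

>>> play_rows:
  motion:
    - [[0,0,-0.01,0,0,0],[0,0,-0.025,0,0,0],[0,0,-0.05,0,0,0],[0,0,-0.08,0,0,0],[0,0,-0.11,0,0,0],[0,0,-0.11,0,0,0]]

```text
time_s: 5.85
position: [0.5388, -0.029, 0.2557]
tcp_rot: [[-0.117, 0.985, 0.127], [0.698, 0.173, -0.695], [-0.706, 0.008, -0.708]]
force: [0.7, -0.4, -1.1]
opening: 0.179
grasp_force: 30.0
```

```bash
python3 - <<'E'
from h import *
d=imaging.capture("wrist")
st()
f=cv2.resize(d["frame"][:,:,::-1],(400,300))
d=imaging.capture("side");np.savez("side3.npz",**d)
cv2.imwrite("pics/look3.png",np.hstack([f,cv2.resize(d["frame"][:,:,::-1],(400,300))]))
for n in ["cap","tray","gauge_rod","cradle","rod_handle"]:
    print(n,[(np.round(r["at"],3).tolist(),round(r["confidence"],2)) for r in finder.recognise("side",n)])
row([.45,.02,.2],tilt(0,9.63))
E
```

```text
{'time_s': 5.9, 'position': [0.538, -0.03, 0.254], 'joint_positions': [6.643, 28.615, 99.644, -53.124, 61.778, 27.631], 'force': [-0.627, -0.163, -0.291], 'opening': 0.173, 'grasp_force': 29.999}
cap [([0.311, -0.245, 0.017], 0.7)]
tray [([0.405, -0.003, -0.002], 0.89)]
gauge_rod [([0.588, 0.237, 0.072], 0.56), ([0.429, 0.301, 0.049], 0.37)]
cradle [([0.592, 0.178, 0.01], 0.76), ([0.59, 0.237, 0.072], 0.74)]
rod_handle [([0.589, 0.237, 0.074], 0.83)]
row [0.0833, -0.0764, -0.0114] [-0.13, 44.93, 0.07] t 6.2
```

View pics/look3.png

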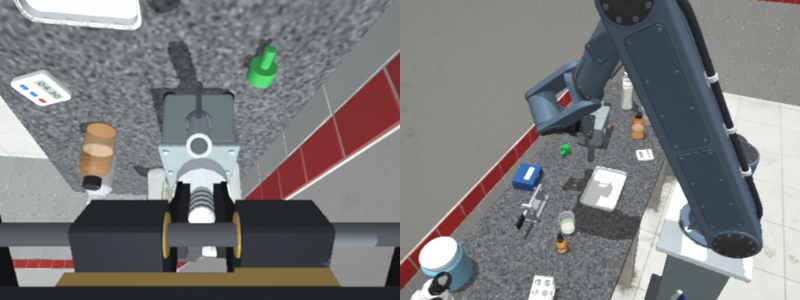

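The left half shows the bore open and the cap held upright in the jaws, so the cap is off. Next I'll put it in the tray.

```bash
python3 - <<'E'
from h import *
row([.42,-.025,.12],tilt(0,9.63))
E
```

```text
row [0.112, -0.1133, 0.073] [-0.13, 44.93, 0.07] t 6.2
```

>>> play_rows:
  motion:
    - [[0.015,-0.014,0,0,6.5,0],[0.03,-0.03,0.01,0,13,0],[0.05,-0.05,0.02,0,20,0],[0.07,-0.07,0.035,0,27,0],[0.085,-0.09,0.05,0,34,0],[0.1,-0.105,0.063,0,40,0],[0.112,-0.113,0.073,0,45,0],[0.112,-0.113,0.073,0,45,0]]

```text
time_s: 6.87
position: [0.4184, -0.0265, 0.1185]
tcp_rot: [[-0.162, 0.987, -0.007], [0.987, 0.162, 0.005], [0.006, -0.006, -1.0]]
force: [0.3, -0.3, -0.1]
opening: 0.171
grasp_force: 30.0
```

```bash
python3 - <<'E'
from h import *
st();row([.42,-.025,.0455],tilt(0,9.63))
d=imaging.capture("wrist");np.savez("wrist4.npz",**d)
cv2.imwrite("pics/wrist4.png",cv2.resize(d["frame"][:,:,::-1],(512,384)))
E
```

```text
{'time_s': 6.867, 'position': [0.418, -0.027, 0.119], 'joint_positions': [-19.079, 27.979, 117.096, 0.249, 35.41, -28.614], 'force': [0.335, -0.34, -0.139], 'opening': 0.171, 'grasp_force': 29.998}
row [0.0008, 0.0022, 0.073] [-0.36, -0.36, -0.3] t 6.8667
```

View pics/wrist4.png

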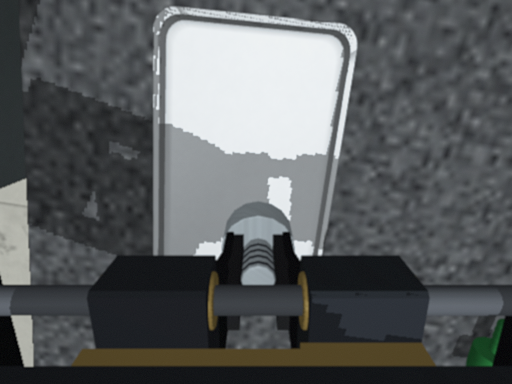

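The wrist view shows the cap at (258,240), inside the tray outline and clear of its rims. I'll lower and release it.

>>> play_rows:
  motion:
    - [[0,0,0.03,0,0,0],[0,0,0.055,0,0,0],[0,0,0.067,0,0,0],[0,0,0.071,0,0,0],[0,0,0.073,0,0,0],[0,0,0.073,0,0,0]]

```text
time_s: 7.42
position: [0.422, -0.0238, 0.0481]
tcp_rot: [[-0.17, 0.985, 0.001], [0.985, 0.17, 0.0], [-0.0, 0.001, -1.0]]
force: [0.0, -0.0, 0.4]
opening: 0.174
grasp_force: 30.0
```

>>> play_rows:
  motion:
    - [[0,0,0.001,0,0,0],[0,0,0.001,0,0,0],[0,0,0.001,0,0,0],[0,0,0.001,0,0,0]]
  fingers: 0.05

```text
time_s: 7.75
position: [0.4217, -0.0243, 0.0475]
tcp_rot: [[-0.169, 0.986, 0.001], [0.986, 0.169, 0.0], [0.0, 0.001, -1.0]]
force: [-0.1, -0.3, 0.8]
opening: 0.394
grasp_force: 0.0
```

>>> play_rows:
  motion:
    - [[0,0,-0.01,0,0,0],[0,0,-0.03,0,0,0],[0,0,-0.07,0,0,0],[0,0,-0.11,0,0,0],[0,0,-0.15,0,0,0],[0,0,-0.18,0,0,0]]
  fingers: 0.05

```text
time_s: 8.25
position: [0.4216, -0.0245, 0.2302]
tcp_rot: [[-0.169, 0.986, 0.003], [0.986, 0.169, -0.0], [-0.001, 0.003, -1.0]]
force: [0.7, -0.3, -0.3]
opening: 0.572
grasp_force: 0.0
```

```bash
python3 - <<'E'
from h import *
st();row([.53,.16,.26],tilt(0,0))
E
```

```text
{'time_s': 8.25, 'position': [0.422, -0.024, 0.23], 'joint_positions': [-18.593, 15.426, 110.536, 0.053, 53.857, -28.332], 'force': [0.749, -0.271, -0.311], 'opening': 0.572, 'grasp_force': 0.0}
row [0.1635, 0.1381, -0.0295] [0.18, 0.03, 9.71] t 8.25
```

>>> play_rows:
  motion:
    - [[0.02,0.015,-0.01,0,0,2],[0.045,0.04,-0.03,0,0,4],[0.07,0.065,-0.05,0,0,6],[0.095,0.09,-0.055,0,0,8],[0.12,0.115,-0.055,0,0,9.7],[0.135,0.14,-0.055,0,0,9.7],[0.135,0.15,-0.055,0,0,9.7],[0.135,0.15,-0.055,0,0,9.7]]

```text
time_s: 8.92
position: [0.5481, 0.1348, 0.282]
tcp_rot: [[-0.002, 1.0, 0.002], [1.0, 0.002, 0.001], [0.001, 0.002, -1.0]]
force: [0.1, -0.3, -0.7]
opening: 0.577
grasp_force: 0.0
```

```bash
python3 - <<'E'
from h import *
st()
d=imaging.capture("wrist");np.savez("wrist5.npz",**d)
cv2.imwrite("pics/wrist5.png",cv2.resize(d["frame"][:,:,::-1],(800,600)))
for n in ["gauge_rod","rod_handle","cradle"]:
    print(n,[(np.round(r["at"],3).tolist(),round(r["confidence"],2)) for r in finder.recognise("wrist",n)])
E
```

```text
{'time_s': 8.917, 'position': [0.548, 0.135, 0.282], 'joint_positions': [2.458, 22.746, 88.094, 0.027, 69.061, 2.314], 'force': [0.111, -0.312, -0.659], 'opening': 0.577, 'grasp_force': 0.0}
gauge_rod [([0.596, 0.231, 0.072], 0.87)]
rod_handle [([0.599, 0.231, 0.07], 0.82)]
cradle [([0.446, 0.284, 0.044], 0.2)]
```

View pics/wrist5.png

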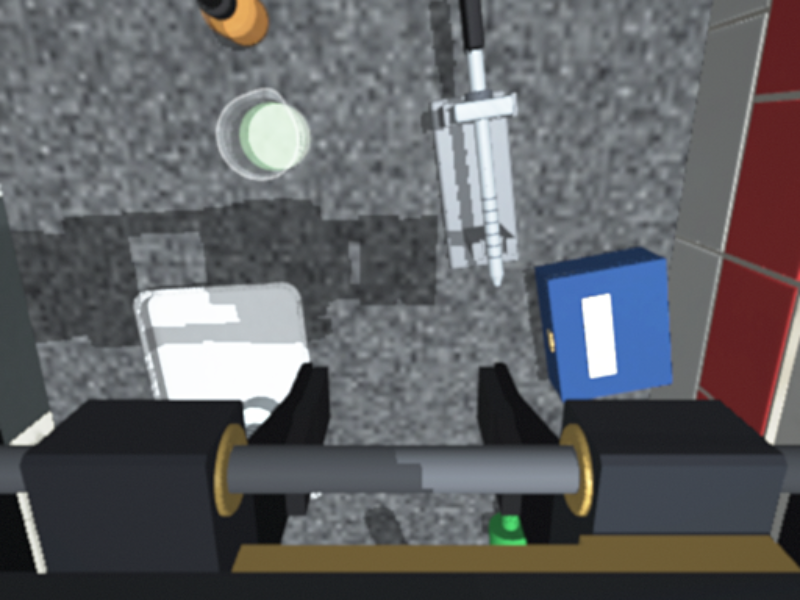

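The wrist view shows the rod in the cradle: tip at (498,284), collar around (485,108), black handle at (470,20), nearly along y. The beaker, at (265,133), and the dropper bottle are clear of it. The cap sits in the tray at the lower left.

```bash
python3 - <<'E'
from h import *
d=np.load("wrist5.npz");K,R,t=d["camera_matrix"],d["R"],d["t"];C=-R.T@t;k=512/800
def bp(u,v,z):
    r=R.T@np.linalg.inv(K)@[u*k,v*k,1];return C+r*(z-C[2])/r[2]
tip=bp(498,285,.066);a=bp(482,125,.066);m=bp(490,210,.066);nk=bp(476,70,.066)
print(tip,m,a,nk,np.linalg.norm(a-tip))
for p in (m,a,nk):print(np.degrees(np.arctan2(-(p-tip)[0],(p-tip)[1])))
print("collar top front",bp(457,122,.084),bp(517,116,.084))
print("handle front",bp(472,48,.08),bp(470,0,.08))
E
```

```text
[0.6147 0.115  0.066 ] [0.6063 0.1678 0.066 ] [0.5983 0.2224 0.066 ] [0.5929 0.2551 0.066 ] 0.10857552147006898
9.073661167104941
8.71513809183185
8.840282798172725
collar top front [0.5803 0.2239 0.084 ] [0.6168 0.2275 0.084 ]
handle front [0.5882 0.2658 0.08  ] [0.586  0.2911 0.08  ]
```

```bash
python3 - <<'E'
from h import *
row([.588,.288,.16],tilt(0,8.8))
row([.588,.288,.064],tilt(0,8.8))
E
```

```text
row [0.155, 0.0433, 0.1217] [-0.13, -0.04, -8.85] t 9.1167
row [0.155, 0.0435, 0.2177] [-0.13, -0.04, -8.85] t 9.1167
```

>>> play_rows:
  motion:
    - [[0.03,0.008,0.02,0,0,-2],[0.06,0.016,0.04,0,0,-4],[0.09,0.025,0.065,0,0,-6],[0.12,0.035,0.09,0,0,-8],[0.145,0.042,0.11,0,0,-8.8],[0.155,0.0433,0.122,0,0,-8.8],[0.155,0.0433,0.122,0,0,-8.8]]

```text
time_s: 9.7
position: [0.5872, 0.2895, 0.1569]
tcp_rot: [[-0.155, 0.988, -0.006], [0.988, 0.155, -0.001], [0.0, -0.006, -1.0]]
force: [0.1, -0.6, 0.2]
opening: 0.576
grasp_force: 0.0
```

```bash
python3 - <<'E'
from h import *
st();row([.588,.288,.064],tilt(0,8.8))
d=imaging.capture("wrist");np.savez("wrist6.npz",**d)
f=cv2.resize(d["frame"][:,:,::-1],(800,600))
e=imaging.capture("side")["frame"][:,:,::-1][200:320,100:260]
f[:240,480:]=cv2.resize(e,(320,240));cv2.imwrite("pics/wrist6.png",f)
E
```

```text
{'time_s': 9.7, 'position': [0.587, 0.289, 0.157], 'joint_positions': [16.452, 38.016, 81.46, 0.073, 60.892, 7.527], 'force': [0.09, -0.609, 0.163], 'opening': 0.576, 'grasp_force': 0.0}
row [-0.0016, 0.0012, 0.0929] [-0.37, -0.01, 0.09] t 9.7
```

View pics/wrist6.png

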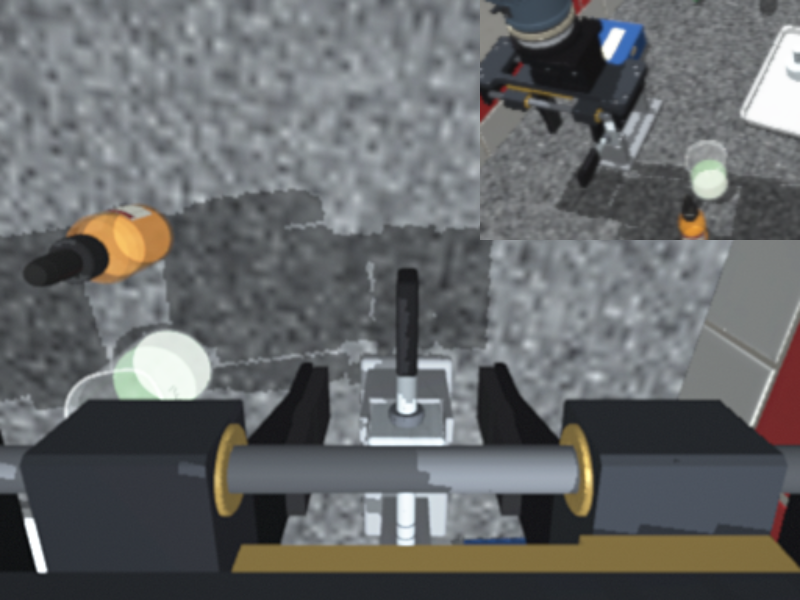

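The handle, at (407,270–375), lies centred between the fingers and parallel to them. I'll check the distance along the rod and then go down.

```bash
python3 - <<'E'
from h import *
d=np.load("wrist6.npz");K,R,t=d["camera_matrix"],d["R"],d["t"];C=-R.T@t;k=512/800
def bp(u,v,z):
    r=R.T@np.linalg.inv(K)@[u*k,v*k,1];return C+r*(z-C[2])/r[2]
a=bp(407,272,.08);b=bp(407,375,.08);print(a,b,np.linalg.norm(a-b),(a+b)/2)
E
```

```text
[0.5835 0.3157 0.08  ] [0.5912 0.2675 0.08  ] 0.048843866995716224 [0.5873 0.2916 0.08  ]
```

>>> play_rows:
  motion:
    - [[-0.001,0.001,0.03,0,0,0],[-0.001,0.001,0.06,0,0,0],[-0.001,0.001,0.08,0,0,0],[-0.001,0.001,0.092,0,0,0],[-0.001,0.001,0.092,0,0,0]]

```text
time_s: 10.22
position: [0.5897, 0.2862, 0.0671]
tcp_rot: [[-0.151, 0.988, -0.004], [0.988, 0.151, -0.0], [0.0, -0.004, -1.0]]
force: [-0.5, 0.6, -0.2]
opening: 0.574
grasp_force: 0.0
```

>>> play_rows:
  motion:
    - [[0,0,0,0,0,0],[0,0,0,0,0,0],[0,0,0,0,0,0],[0,0,0,0,0,0],[0,0,0,0,0,0],[0,0,0,0,0,0],[0,0,0,0,0,0],[0,0,0,0,0,0]]
  fingers: 0.0

```text
time_s: 10.88
position: [0.5904, 0.2884, 0.0683]
tcp_rot: [[-0.153, 0.988, -0.001], [0.988, 0.153, 0.001], [0.001, -0.001, -1.0]]
force: [-0.6, 0.9, 1.4]
opening: 0.112
grasp_force: 29.8
```

>>> play_rows:
  motion:
    - [[0,0,-0.01,0,0,0],[0,0,-0.025,0,0,0],[0,0,-0.045,0,0,0],[0,0,-0.07,0,0,0],[0,0,-0.1,0,0,0],[0,0,-0.14,0,0,0],[0,0,-0.16,0,0,0],[0,0,-0.16,0,0,0]]

```text
time_s: 11.55
position: [0.5942, 0.2895, 0.2352]
tcp_rot: [[-0.154, 0.988, 0.012], [0.988, 0.154, 0.005], [0.003, 0.013, -1.0]]
force: [0.5, -0.5, -1.2]
opening: 0.113
grasp_force: 29.8
```

```bash
python3 - <<'E'
from h import *
st()
M=np.array([0.5533,-0.1265,0.158]);A=np.array([-0.1183,.6971,.7071]);R=tilt(-45,9.63)
row(M+.224*A-.0023*R[:,2],R)
E
```

```text
{'time_s': 11.55, 'position': [0.594, 0.289, 0.235], 'joint_positions': [16.277, 33.019, 77.399, 0.067, 68.83, 7.417], 'force': [0.55, -0.52, -1.153], 'opening': 0.113, 'grasp_force': 29.847}
row [-0.2478, -0.1054, -0.0849] [1.01, 44.84, -0.46] t 11.55
```

>>> play_rows:
  motion:
    - [[-0.02,-0.01,-0.02,0,5,0],[-0.045,-0.02,-0.04,0,10,0],[-0.075,-0.035,-0.06,0,16,0],[-0.11,-0.048,-0.08,0,22,0],[-0.14,-0.06,-0.085,0.5,28,0],[-0.175,-0.075,-0.085,1,34,-0.5],[-0.21,-0.09,-0.085,1,40,-0.5],[-0.24,-0.103,-0.085,1,44.8,-0.5]]

```text
time_s: 12.22
position: [0.5251, 0.0324, 0.3127]
tcp_rot: [[-0.109, 0.986, -0.125], [0.698, 0.165, 0.697], [0.708, -0.012, -0.706]]
force: [0.9, -0.8, -1.3]
opening: 0.113
grasp_force: 29.9
```

>>> play_rows:
  motion:
    - [[-0.003,-0.001,-0.003,0,0,0],[-0.003,-0.001,-0.003,0,0,0],[-0.003,-0.001,-0.003,0,0,0]]

```text
time_s: 12.47
position: [0.5254, 0.0308, 0.3125]
tcp_rot: [[-0.108, 0.986, -0.127], [0.7, 0.166, 0.694], [0.706, -0.013, -0.708]]
force: [0.1, 1.0, -0.9]
opening: 0.11
grasp_force: 29.9
```

```bash
cat >> h.py <<'E'
M=np.array([0.5533,-0.1265,0.158]);A=np.array([-0.1183,.6971,.7071])
def ov(c,n,a,b,d=None):
    "draw predicted rod axis/tip and tube mouth; crop a:b"
    s=bot.read_state();d=imaging.capture(c);K,R,t=d["camera_matrix"],d["R"],d["t"];T=s["tcp_rot"]
    f=cv2.resize(d["frame"][:,:,::-1],None,fx=4,fy=4,interpolation=cv2.INTER_CUBIC)
    def P(X):
        q=K@(R@X+t);return tuple(((q[:2]/q[2]+.5)*4).astype(int).tolist())
    ax=s["position"]+.0023*T[:,2]
    cv2.line(f,P(ax-.0615*T[:,0]),P(ax-.1735*T[:,0]),(0,0,255),1)
    cv2.line(f,P(M),P(M+.08*A),(0,255,0),1)
    print(c,"tip",P(ax-.1735*T[:,0]),"mouth",P(M))
    return f
E
python3 - <<'E'
from h import *
st();s=bot.read_state();print(s["tcp_rot"])
R=tilt(-45,9.63);row(M+.224*A-.0023*R[:,2],R)
f=ov("side",0,0,0);g=ov("scene",0,0,0);print(f.shape)
f=f[480:980,720:1120];g=g[600:1100,1100:1500]
cv2.imwrite("pics/pre.png",np.hstack([f,g]))
E
```

```text
{'time_s': 12.467, 'position': [0.525, 0.031, 0.312], 'joint_positions': [-27.687, 28.032, 88.376, 33.888, 94.268, -43.875], 'force': [0.128, 0.987, -0.881], 'opening': 0.11, 'grasp_force': 29.941}
[[-0.1083  0.986  -0.1267]
 [ 0.7001  0.1661  0.6944]
 [ 0.7057 -0.0135 -0.7083]]
row [0.0018, 0.0011, -0.006] [-0.5, 0.11, -0.59] t 12.4667
side tip (920, 676) mouth (932, 676)
scene tip (1114, 684) mouth (1148, 728)
(1536, 2048, 3)
```

View pics/pre.png

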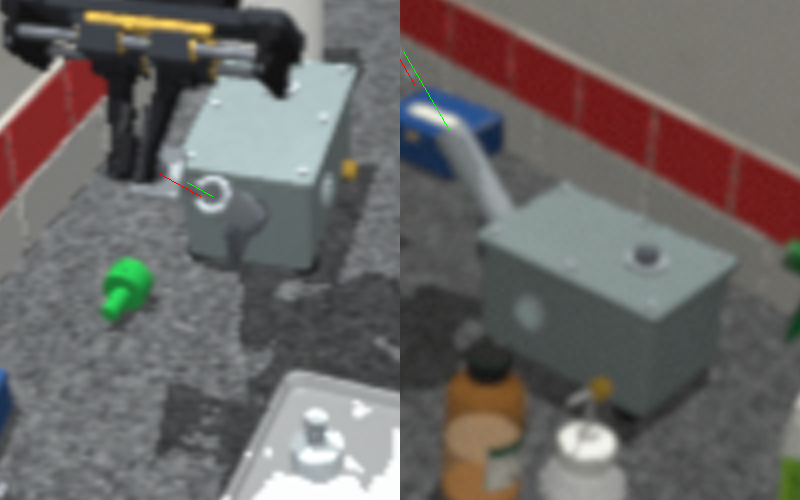

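The side crop shows the open mouth at (212,193), the cap standing in the tray at (315,440), and the rod in the jaws near (170,180). I've used all ten picture views, so from here I'll check numerically with the networks.

```bash
python3 - <<'E'
from h import *
s=bot.read_state();T=s["tcp_rot"]
ax=s["position"]+.0023*T[:,2]
for c in ["side","scene","wrist"]:
    d=imaging.capture(c);K,R,t=d["camera_matrix"],d["R"],d["t"]
    def P(X):
        q=K@(R@X+t);return (q[:2]/q[2]).round(1)
    print(c,"pred tip",P(ax-.1735*T[:,0]),"stop",P(ax-.0615*T[:,0]),"handle",P(ax),"mouth",P(M))
    for n in ["rod_tip","gauge_rod"]:
        print(n,[(np.round(r["at"],3).tolist(),P(r["at"]).tolist(),round(r["confidence"],2)) for r in finder.recognise(c,n)][:3])
    for r in finder.outline_of(c,"gauge_rod")[:2]:
        y,x=np.nonzero(r["pixels"]);print("mask",round(r["confidence"],2),len(x),x.min(),x.max(),y.min(),y.max(), x.mean(),y.mean())
    if c=="side":
        g=cv2.cvtColor(d["frame"],cv2.COLOR_RGB2GRAY)[152:182,205:245]
        print("\n".join("".join(f"{v:4d}" for v in r) for r in g))
E
```

```text
side pred tip [229.1 168.7] stop [219.2 163.3] handle [212.8 159.9] mouth [232.5 168.7]
rod_tip [([0.523, 0.003, 0.278], [219.7, 163.7], 0.77)]
gauge_rod [([0.52, 0.003, 0.278], [220.9, 163.8], 0.73)]
mask 0.74 150 209 230 153 169 218.53333333333333 162.62
mask 0.63 2209 230 289 212 271 261.1629696695337 242.02716161158895
 123 107  49  43  58  60  43  45  80 101  85  63  40  33  26  25  59  98 121 126 125 121 148 185 193 195 195 194 195 194 193 192 191 191 191 191 191 191 191 191
 130 114  51  47  55  50  48  55  79  92  79  61  42  33  21  30  75 115 131 133 130 131 162 191 195 195 194 193 194 195 195 194 194 194 194 194 193 191 191 191
 130 112  49  43  48  45  45  43  47  66  74  58  40  32  23  38  80 114 126 125 120 147 184 193 194 194 194 193 195 194 194 194 194 194 195 195 194 193 191 191
 127 108  47  42  47  44  43  38  32  53  68  55  36  25  28  61  97 114 120 112 117 156 189 193 193 193 194 194 194 193 192 191 191 191 193 193 194 193 192 192
 131 114  50  39  42  43  43  35  30  50  62  50  37  23  42  85 116 121 118 119 149 181 193 193 192 192 192 191 192 192 192 193 19
[... 3894 characters left out ...]
 116 118 114 108 104 107 115 114 111 116 125 126 116 108 105 111 120 121 116 114 114 103  90  97  98  98  99  99  99  98  97  87  67  62  65  71  81  95  99  99
scene pred tip [278.1 170.4] stop [262.5 143.8] handle [254.  129.4] mouth [286.7 181.6]
rod_tip [([0.534, -0.022, 0.263], [265.2, 146.2], 0.76)]
gauge_rod [([0.529, -0.016, 0.27], [263.1, 144.1], 0.57)]
mask 0.5 127 254 277 132 169 263.74015748031496 147.31496062992127
wrist pred tip [259.3 502.9] stop [259.4 364.4] handle [259.5 264.1] mouth [263.1 564.2]
rod_tip [([0.527, 0.024, 0.325], [260.4, 277.9], 0.62)]
gauge_rod [([0.522, 0.025, 0.322], [250.0, 277.5], 0.68)]
mask 0.81 2656 233 281 213 348 257.3968373493976 286.265813253012
```

```bash
python3 - <<'E'
from h import *
s=bot.read_state();T=s["tcp_rot"];ax=s["position"]+.0023*T[:,2]
for c in ["side","scene"]:
    d=imaging.capture(c);K,R,t=d["camera_matrix"],d["R"],d["t"]
    def P(X):
        q=K@(R@X+t);return q[:2]/q[2]
    a=P(ax-.0615*T[:,0]);b=P(ax-.1735*T[:,0]);L=np.linalg.norm(b-a);u=(b-a)/L;n=np.array([-u[1],u[0]])
    y,x=np.nonzero(finder.outline_of(c,"gauge_rod")[0]["pixels"]);q=np.c_[x,y]-a;l=q@u/L;w=q@n
    print(c,"L",L,"max",l.max())
    for lo in np.arange(-.2,1.1,.2):
        k=(l>=lo)&(l<lo+.2)
        if k.any():print(round(lo,1),k.sum(),w[k].mean().round(2),w[k].min().round(1),w[k].max().round(1))
    # px shift per mm tool y, z
    for i,nm in((1,"y"),(2,"z")):print(nm,((P(ax-.17*T[:,0]+.001*T[:,i])-P(ax-.17*T[:,0]))@n).round(3))
R=tilt(-45,9.63);row(M+.204*A-.0023*R[:,2],R)
E
```

```text
side L 11.326546171039059 max 0.6780914834708599
0.0 18 -1.14 -5.7 4.2
0.2 19 0.02 -4.8 4.1
0.4 13 0.43 -2.6 3.2
0.6 3 0.26 -0.5 0.9
y 0.116
z 0.31
scene L 30.86655098138699 max 0.9588277178409733
-0.2 37 0.72 -4.3 6.0
0.0 14 0.6 -2.4 3.5
0.2 10 0.82 0.1 1.5
0.4 14 0.85 -0.1 1.9
0.6 13 0.8 -0.2 1.7
0.8 10 0.67 -0.2 1.6
y -0.204
z 0.191
row [-0.0184, 0.0012, -0.0056] [-0.51, 0.14, -0.51] t 13.3667
```

>>> play_rows:
  motion:
    - [[-0.008,0.001,-0.003,-0.3,0,-0.3],[-0.018,0.0018,-0.006,-0.5,0.1,-0.5],[-0.018,0.0018,-0.006,-0.5,0.1,-0.5],[-0.018,0.0018,-0.006,-0.5,0.1,-0.5]]

```text
time_s: 13.7
position: [0.5302, 0.0134, 0.3039]
tcp_rot: [[-0.117, 0.986, -0.118], [0.697, 0.166, 0.697], [0.707, -0.001, -0.707]]
force: [-0.2, -0.0, -0.6]
opening: 0.105
grasp_force: 29.9
```

```bash
cat > c.py <<'E'
from h import *
T0=tilt(-45,9.63)
def rep(goal):
    st();s=bot.read_state();T=s["tcp_rot"];ax=s["position"]+.0023*T[:,2]
    v=ax-M;along=v@A;lat=v-along*A
    print("tip depth",-(along-.1735),"lat at TCP tool y,z mm",1e3*lat@T0[:,1],1e3*lat@T0[:,2])
    tp=ax-.1735*T[:,0]-M;print("tip lat",1e3*tp@T0[:,1],1e3*tp@T0[:,2])
    row(M+goal*A-.0023*T0[:,2],T0)
E
python3 - <<'E'
from c import *
rep(.15)
for c in ["side","scene"]:
    s=bot.read_state();T=s["tcp_rot"];ax=s["position"]+.0023*T[:,2]
    d=imaging.capture(c);K,R,t=d["camera_matrix"],d["R"],d["t"]
    def P(X):
        q=K@(R@X+t);return q[:2]/q[2]
    a=P(M+.112*A);b=P(M);L=np.linalg.norm(b-a);u=(b-a)/L;n=np.array([-u[1],u[0]])
    y,x=np.nonzero(finder.outline_of(c,"gauge_rod")[0]["pixels"]);q=np.c_[x,y]-a;l=q@u/L;w=q@n
    print(c,"L",L,"max",l.max(),"vs tube axis")
    for lo in np.arange(-.2,1.1,.2):
        k=(l>=lo)&(l<lo+.2)
        if k.any():print(round(lo,1),k.sum(),w[k].mean().round(2),w[k].min().round(1),w[k].max().round(1))
    for X in (M-.07*A,M-.03*A):   # tube gradient profile across
        g=cv2.GaussianBlur(cv2.cvtColor(d["frame"],cv2.COLOR_RGB2GRAY),(3,3),0).astype(float)
        o=np.arange(-9,9.1,1);p=P(X)[None]+o[:,None]*n
        print(cv2.remap(g,p[:,0].astype('f4').reshape(1,-1),p[:,1].astype('f4').reshape(1,-1),1).astype(int)[0].tolist())
E
```

```text
{'time_s': 13.7, 'position': [0.53, 0.013, 0.304], 'joint_positions': [-29.154, 29.22, 87.784, 33.562, 94.211, -45.771], 'force': [-0.172, -0.022, -0.581], 'opening': 0.105, 'grasp_force': 29.94}
tip depth -0.029947624106893 lat at TCP tool y,z mm 0.6675905809146562 -0.5669318436812226
tip lat 0.3976691523811247 -0.5668826760176632
row [-0.0535, -0.0006, 0.0006] [0.01, -0.0, -0.09] t 13.7
side L 10.277914364401905 max 0.7022075727465656 vs tube axis
-0.2 27 -1.67 -8.2 4.8
0.0 21 -0.88 -6.5 3.8
0.2 14 0.11 -3.0 3.7
0.4 8 -0.33 -2.3 1.3
0.6 4 -0.72 -1.9 0.3
[149, 120, 104, 102, 106, 109, 111, 111, 110, 109, 105, 100, 97, 95, 96, 96, 98, 98, 99]
[182, 159, 130, 127, 148, 167, 171, 160, 155, 163, 174, 172, 152, 123, 104, 99, 99, 99, 99]
scene L 31.117148059846958 max 0.7139218446329569 vs tube axis
-0.2 14 0.52 -0.6 1.5
0.0 16 0.42 -0.7 1.6
0.2 19 0.55 -1.0 2.0
0.4 21 0.47 -1.2 2.1
0.6 9 0.55 -0.5 1.7
[92, 90, 89, 91, 102, 124, 144, 150, 144, 130, 118, 108, 99, 91, 88, 87, 86, 87, 87]
[41, 36, 37, 50, 77, 114, 143, 157, 155, 145, 129, 112, 94, 75, 57, 46, 45, 50, 59]
```

Rod and tube line up to about 1–2 mm, against 5 mm of clearance. I'll insert in stages and watch the force.

>>> play_rows:
  motion:
    - [[-0.01,0,-0.0005,0,0,0],[-0.02,0,-0.0005,0,0,0],[-0.027,0,-0.0005,0,0,0],[-0.032,0,-0.0005,0,0,0],[-0.037,0,-0.0005,0,0,0],[-0.042,0,-0.0005,0,0,0],[-0.047,0,-0.0005,0,0,0],[-0.05,0,-0.0005,0,0,0]]

```text
time_s: 14.57
position: [0.5361, -0.0214, 0.269]
tcp_rot: [[-0.118, 0.986, -0.118], [0.698, 0.167, 0.697], [0.707, -0.0, -0.708]]
force: [-0.9, 0.6, -0.0]
opening: 0.108
grasp_force: 29.9
```

```bash
python3 - <<'E'
from c import *
rep(.0615)
s=bot.read_state();print("tool force",s["tcp_rot"].T@s["force"],"mom",s["tcp_rot"].T@s["moment"])
E
```

```text
{'time_s': 14.567, 'position': [0.536, -0.021, 0.269], 'joint_positions': [-31.747, 32.937, 87.056, 32.06, 92.926, -49.384], 'force': [-0.868, 0.605, -0.022], 'opening': 0.108, 'grasp_force': 29.94}
tip depth 0.01970259597925053 lat at TCP tool y,z mm 0.6229591690246638 -0.8228003392214959
tip lat 0.561072574732355 -0.9297117051990013
row [-0.0923, -0.0006, 0.0009] [-0.01, 0.03, -0.02] t 14.5667
tool force [ 0.5087 -0.7542  0.5402] mom [-0.0678 -0.4887 -0.0722]
```

>>> play_rows:
  motion:
    - [[-0.01,0,0,0,0,0],[-0.02,0,0,0,0,0],[-0.03,0,0,0,0,0],[-0.04,0,0,0,0,0],[-0.05,0,0,0,0,0],[-0.06,0,0,0,0,0],[-0.07,0,0,0,0,0],[-0.078,0,0,0,0,0]]

```text
time_s: 15.23
position: [0.5454, -0.0762, 0.2133]
tcp_rot: [[-0.118, 0.986, -0.118], [0.698, 0.167, 0.697], [0.707, -0.001, -0.707]]
force: [0.2, -0.9, -0.8]
opening: 0.114
grasp_force: 29.9
```

>>> play_rows:
  motion:
    - [[-0.003,0,0,0,0,0],[-0.006,0,0,0,0,0],[-0.009,0,0,0,0,0],[-0.009,0,0,0,0,0]]

```text
time_s: 15.57
position: [0.5464, -0.0817, 0.2078]
tcp_rot: [[-0.118, 0.986, -0.118], [0.698, 0.167, 0.697], [0.707, -0.0, -0.708]]
force: [0.1, 0.1, -1.1]
opening: 0.115
grasp_force: 29.9
```

```bash
python3 - <<'E'
from c import *
rep(.0615)
s=bot.read_state();print("tool force",s["tcp_rot"].T@s["force"],"mom",s["tcp_rot"].T@s["moment"])
E
```

```text
{'time_s': 15.567, 'position': [0.546, -0.082, 0.208], 'joint_positions': [-35.863, 39.751, 84.403, 29.687, 91.138, -54.535], 'force': [0.129, 0.116, -1.114], 'opening': 0.115, 'grasp_force': 29.94}
tip depth 0.10625744596942747 lat at TCP tool y,z mm 0.6530488877491748 -0.9096815312684264
tip lat 0.6526110782196137 -1.0371341187628915
row [-0.0057, -0.0007, 0.0009] [-0.01, 0.04, 0.0] t 15.5667
tool force [-0.7211  0.1473  0.8539] mom [-0.0978 -0.5012 -0.0593]
```

Now I'll push gently until the collar touches.

>>> play_rows:
  motion:
    - [[-0.0015,0,0,0,0,0],[-0.003,0,0,0,0,0],[-0.0045,0,0,0,0,0],[-0.006,0,0,0,0,0],[-0.006,0,0,0,0,0]]

```text
time_s: 15.98
position: [0.5469, -0.0849, 0.2048]
tcp_rot: [[-0.119, 0.986, -0.119], [0.695, 0.168, 0.699], [0.709, 0.0, -0.705]]
force: [-0.9, 2.0, 3.5]
opening: 0.111
grasp_force: 29.9
```

>>> play_rows:
  motion:
    - [[-0.001,0,0,0,0,0],[-0.002,0,0,0,0,0],[-0.003,0,0,0,0,0],[-0.003,0,0,0,0,0]]

```text
time_s: 16.32
position: [0.5468, -0.085, 0.2047]
tcp_rot: [[-0.119, 0.986, -0.12], [0.691, 0.169, 0.703], [0.713, 0.001, -0.701]]
force: [-2.1, 4.9, 11.3]
opening: 0.111
grasp_force: 30.0
```

```bash
python3 - <<'E'
from c import *
rep(.0615)
s=bot.read_state();print("tool force",s["tcp_rot"].T@s["force"],"mom",s["tcp_rot"].T@s["moment"])
E
```

```text
{'time_s': 16.317, 'position': [0.547, -0.085, 0.205], 'joint_positions': [-36.176, 40.314, 84.092, 29.762, 91.471, -54.979], 'force': [-2.077, 4.902, 11.287], 'opening': 0.111, 'grasp_force': 29.977}
tip depth 0.11074505692584564 lat at TCP tool y,z mm 0.5379691688198766 -1.0500023207319553
tip lat 0.8382473806042313 0.3247548145567047
row [-0.0012, -0.0005, 0.001] [-0.05, -0.45, 0.1] t 16.3167
tool force [11.6802 -1.2108 -4.2243] mom [ 0.0035  1.3203 -0.0637]
```

Axial force rose to 12 N and the depth stopped at about 111 mm, so the collar is on the mouth. I'll draw the rod out along the axis.

>>> play_rows:
  motion:
    - [[0.005,0,0,0,0,0],[0.015,0,0,0,0,0],[0.03,0,0,0,0,0],[0.045,0,0,0,0,0],[0.06,0,0,0,0,0],[0.075,0,0,0,0,0],[0.09,0,0,0,0,0],[0.105,0,0,0,0,0]]

```text
time_s: 16.98
position: [0.5347, -0.0133, 0.2772]
tcp_rot: [[-0.119, 0.986, -0.118], [0.698, 0.168, 0.696], [0.706, 0.0, -0.708]]
force: [0.7, -0.4, -1.2]
opening: 0.114
grasp_force: 30.0
```

>>> play_rows:
  motion:
    - [[0.015,0,0,0,0,0],[0.035,0,0,0,0,0],[0.06,0,0,0,0,0],[0.085,0,0,0,0,0],[0.11,0,0,0,0,0],[0.11,0,0,0,0,0]]

```text
time_s: 17.48
position: [0.5214, 0.0654, 0.3577]
tcp_rot: [[-0.125, 0.985, -0.117], [0.697, 0.171, 0.697], [0.706, 0.005, -0.708]]
force: [-0.8, 0.1, -1.2]
opening: 0.114
grasp_force: 30.0
```

```bash
python3 - <<'E'
from c import *
rep(.25)
s=bot.read_state();T=s["tcp_rot"];ax=s["position"]+.0023*T[:,2]
for c in ["side","scene"]:
    d=imaging.capture(c);K,R,t=d["camera_matrix"],d["R"],d["t"]
    def P(X):
        q=K@(R@X+t);return (q[:2]/q[2]).round(1)
    y,x=np.nonzero(finder.outline_of(c,"gauge_rod")[0]["pixels"])
    print(c,"tip",P(ax-.1735*T[:,0]),"stop",P(ax-.0615*T[:,0]),x.min(),x.max(),y.min(),y.max())
print([(np.round(r["at"],3).tolist(),round(r["confidence"],2)) for r in finder.recognise("side","tray")])
R=tilt(0,9.63);tip=np.array([.41,.0,.2]);row(tip+.1735*R[:,0],R);print(tip+.1735*R[:,0])
E
```

```text
{'time_s': 17.483, 'position': [0.521, 0.065, 0.358], 'joint_positions': [-24.915, 23.888, 87.645, 35.876, 96.436, -39.915], 'force': [-0.784, 0.146, -1.166], 'opening': 0.114, 'grasp_force': 29.982}
tip depth -0.10531161421249857 lat at TCP tool y,z mm 0.6221326426376788 -1.3466669445327273
tip lat 1.7459679575132236 -1.5349979177482986
row [-0.0288, -0.0008, 0.0014] [0.05, 0.06, 0.37] t 17.4833
side tip [223.7 163.3] stop [213.3 157. ] 202 224 146 163
scene tip [272.3 156.1] stop [256.5 129.6] 248 271 119 156
[([0.398, 0.006, -0.001], 0.71)]
row [-0.0152, -0.1203, 0.201] [-0.08, -44.97, -0.06] t 17.7333
[0.381  0.1711 0.2   ]
```

>>> play_rows:
  motion:
    - [[-0.002,-0.01,0.01,0,-5,0],[-0.004,-0.025,0.035,0,-11,0],[-0.006,-0.04,0.06,0,-17,0],[-0.008,-0.055,0.09,0,-23,0],[-0.01,-0.075,0.12,0,-29,0],[-0.012,-0.095,0.15,0,-35,0],[-0.014,-0.11,0.18,0,-41,0],[-0.015,-0.12,0.2,0,-45,0]]

```text
time_s: 18.4
position: [0.3781, 0.1715, 0.1997]
tcp_rot: [[-0.167, 0.986, -0.003], [0.986, 0.167, -0.004], [-0.004, -0.004, -1.0]]
force: [0.0, -0.4, -1.0]
opening: 0.115
grasp_force: 30.0
```

```bash
cat > d.py <<'E'
from h import *
st();s=bot.read_state();T=s["tcp_rot"];ax=s["position"]+.0023*T[:,2]
print("tip",ax-.1735*T[:,0],"slope deg",np.degrees(np.arcsin(T[2,0])))
R=tilt(0,9.63);row(np.array([.41,0,.2])+.1735*R[:,0],R)
for c in ["side","scene"]:
    d=imaging.capture(c);K,Rc,t=d["camera_matrix"],d["R"],d["t"]
    def P(X):
        q=K@(Rc@X+t);return q[:2]/q[2]
    a=P(ax-.0615*T[:,0]);b=P(ax-.1735*T[:,0]);L=np.linalg.norm(b-a);u=(b-a)/L;n=np.array([-u[1],u[0]])
    m=finder.outline_of(c,"gauge_rod")
    if not m:print(c,"none");continue
    y,x=np.nonzero(m[0]["pixels"]);q=np.c_[x,y]-a;l=q@u/L;w=q@n
    print(c,"L",L,"max",l.max(),len(x),a,b)
    for lo in np.arange(.15,1.2,.2):
        k=(l>=lo)&(l<lo+.2)
        if k.any():print(round(lo,2),k.sum(),w[k].mean().round(2))
    for nm in ["tray","cap"]:print(nm,[(np.round(r["at"],3).tolist(),round(r["confidence"],2)) for r in finder.recognise(c,nm)][:3])
    k=(l>.15)&(l<1.1);print("fit slope err deg",np.degrees(np.polyfit(l[k]*L,w[k],1)[0]))
E
python3 d.py
```

```text
{'time_s': 18.4, 'position': [0.378, 0.172, 0.2], 'joint_positions': [9.046, 18.164, 113.258, -0.279, 48.812, -0.409], 'force': [0.049, -0.375, -1.013], 'opening': 0.115, 'grasp_force': 29.976}
tip [0.4071 0.0005 0.1981] slope deg -0.20729824116824633
row [-0.0009, 0.0028, -0.0003] [-0.24, 0.21, 0.01] t 18.4
side L 30.437197370317374 max -0.5314089390243762 55 [250.3106 224.7212] [260.0115 195.8713]
tray [([0.385, 0.04, -0.001], 0.63)]
cap [([0.644, -0.135, 0.026], 0.56)]Traceback (most recent call last):
  File "d.py", line 18, in <module>
    k=(l>.15)&(l<1.1);print("fit slope err deg",np.degrees(np.polyfit(l[k]*L,w[k],1)[0]))
                                                           ~~~~~~~~~~^^^^^^^^^^^^^^^
    raise TypeError("expected non-empty vector for x")
TypeError: expected non-empty vector for x
```

>>> play_rows:
  motion:
    - [[0,0,0,0,0,0],[0,0,0,0,0,0],[0,0,0,0,0,0],[0,0,0,0,0,0]]

```text
time_s: 18.93
position: [0.3828, 0.1699, 0.2019]
tcp_rot: [[-0.165, 0.986, 0.001], [0.986, 0.165, -0.0], [-0.001, 0.001, -1.0]]
force: [1.0, -1.2, -1.3]
opening: 0.113
grasp_force: 30.0
```

```bash
sed -i 's/\["side","scene"\]/["scene"]/' d.py; python3 d.py; python3 - <<'E'
from h import *
d=imaging.capture("scene");g=cv2.cvtColor(d["frame"],cv2.COLOR_RGB2GRAY)
K,R,t=d["camera_matrix"],d["R"],d["t"]
for X in ([.381,.171,.2],[.39,.11,.2],[.41,0,.2],[.42,-.025,.022]):
    q=K@(R@np.array(X)+t);print(X,q[:2]/q[2])
for n in ["rod_tip","rod_handle"]:print(n,[(np.round(r["at"],3).tolist(),round(r["confidence"],2)) for r in finder.recognise("scene",n)])
E
```

```text
{'time_s': 18.933, 'position': [0.383, 0.17, 0.202], 'joint_positions': [8.587, 18.08, 112.858, -0.037, 49.002, -0.874], 'force': [1.01, -1.226, -1.297], 'opening': 0.113, 'grasp_force': 29.981}
tip [ 0.4114 -0.0012  0.1996] slope deg -0.0291169359473573
row [0.0014, -0.0017, 0.0019] [0.06, 0.03, -0.15] t 18.9333
scene L 22.20615048222727 max 0.8725115788308054 171 [213.6173 159.4253] [233.796  168.6955]
0.15 16 0.72
0.35 11 0.34
0.55 9 0.46
0.75 4 0.5
tray [([0.402, 0.006, 0.005], 0.69)]
cap [([0.41, -0.031, 0.027], 0.45)]
fit slope err deg -0.5906402571205076
[0.381, 0.171, 0.2] [202.7364 154.604 ]
[0.39, 0.11, 0.2] [212.8135 159.4515]
[0.41, 0, 0.2] [233.2684 168.5877]
[0.42, -0.025, 0.022] [240.6961 213.1329]
rod_tip [([0.39, 0.106, 0.199], 0.61), ([0.312, -0.258, 0.011], 0.2)]
rod_handle [([0.39, 0.106, 0.204], 0.75)]
```

The rod is level to within about 1°, with its tip over the tray at z ≈ 0.20 m, and the cap stands in the tray. I'm handing it in.

```bash
python3 -c "
from h import *
print(abs(bot.read_state()['qvel']).max());print(bot.hand_in())"
```

```text
0.3048119016637034
the job is handed in; nothing more can be done
None
```

I handed the job in at about 19 s: the cap is in the tray, the rod went down to its collar and came back out, and the arm still holds it level with the tip over the tray about 20 cm up; no verdict came back.

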